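# Refit the bottom knife of a jeweller's bench shear

## Robot

A 6-joint arm with a two-finger parallel gripper is mounted at the origin on the work surface. World frame = base frame: x ahead of the robot, y to its left, z up, the work surface at z = 0. Lengths are in m, angles in degrees, forces in N, time in s.
With the tool pointing down it reaches from about 0.4 to 0.825 m from the base axis. Payload 7 kg.
Tool frame: the origin (TCP) lies on the centre line of the jaws, within the pads' length; the fingertips stand 8 mm ahead of it and the grasp point (between the pads) lies 11 mm behind it; z points along the fingers, y is the line along which they close (so a half turn about z gives the same grasp; the last joint's range is limited). The gripper opens to 88 mm and grips with 3 to 60 N. Pads are 19 mm wide; open, the fingers measure 130 mm over their backs; the gripper's body (78 mm by 193 mm) begins 47 mm behind the grasp point.
Start: joints at [80.506, 20.546, 0.682, 0, -70.136, -16.507], TCP at [0.296, 0.607, 0.235] pointing down, gripper open.
Joint ranges: [-176.03, 176.03], [-82.01, 121.73], [-58.28, 71.71], [-173.87, 95.51], [-174.79, -0.11], [-173.66, 173.66]. Speed limits (degrees/s): [136.94, 136.94, 172.46, 180, 180, 180].

## Interface

Orientations are given as [roll, pitch, yaw] about the fixed x, y, z axes, in that order (R = Rz(yaw) Ry(pitch) Rx(roll)).
In Python, from plant import ctrl, vision gives the robot as it stands. The module is installed in compiled form; this text tells all that it offers.
- The arm moves only by the tool move_arm, never from a script. Its argument "moves" is one flat list of numbers, 7 for each row, row after row: the finger opening in cm, from 0 to 8.76, then the shift along the tool's x, y, z in cm, then the turn, a rotation vector about the tool's x, y, z in rad. A call has 1 to 8 rows; each row shifts and turns the commanded pose from where the row before left it, along the tool's axes as they then stand; what a row does not reach is not made up. A row lasts 1/10 s, in which the tool goes at most 50 mm and 8.59 degrees, less where a joint would pass 70% of its speed; a pose out of reach is approached as far as the arm can. A call with a gripper value outside its range is refused whole. The fingers move at their own pace and stop on an object; the grip force is fixed at half the most. Time passes only in rows, so rows that do not move let the fingers close. It gives the time, the measured TCP pose, the force, the opening and the grip force at its end, in the units of the state.
- ctrl.get_obs(): the state, without advancing time (a new reading comes with each control period).
- vision.snapshot(name): name is "scene" or "top" or "wrist"; returns (picture, depth): 400x640x3 uint8, red, green, blue; 400x640 float32, m along the optical axis (not along the pixel's ray), 0 where there is no reading.
- vision.camera_model(name): a dict with "vertical_fov" (degrees; the focal length in pixels is half the picture's height over the tangent of half this angle, whatever the lens; pixels are square), "cx", "cy" (the principal point, pixels), "cam_to_world" (4x4, takes a point from camera to world coordinates). Camera axes: x right, y down, z forward; pixel columns grow to the right and rows downward; lengths in m; the calibration is good to about 2 mm. A picture is of the moment at which its call begins: read the wrist's pose just before it. camera_model takes no time and is no camera call; for the wrist camera it gives the pose at the moment of the call.
- ctrl.close_job(): hands the job in; it is judged then, once.
The state is a dict: "clock": time; "joint_pos": joint angles; "qvel": joint speeds; "tau": joint torques, N m; "tool_pos": TCP position; "orientation": TCP orientation; "force": force on the tool from outside, world axes, zero at the start; "moment": the same for the moment, N m; "opening": finger opening in m; "gripper_force": force on a finger pad.
Only numpy, scipy, OpenCV 4.12 (cv2) and the standard library are available. Lean on these libraries where they do the work, as an engineer would, in place of code of your own. Each camera call takes 0.05 s, during which the arm holds its last target. There are 200 camera calls.

## Task

The bench shear's flat bottom knife is back from grinding and lies on the pale soldering board: lay it flat on its ledge along the front of the shear's table with its end notch over the locating pin and its long back edge against the step of the table, and press it home so that the bottom of the notch bears firmly on the pin - a steady hand push, never a blow or hard shove that could bend the pin. Then swing the clamp lever all the way down onto the knife's tail and let go, leaving the other things on the bench undisturbed.

Things in the scene. Friction and masses are not known exactly. Their poses are not given: they have to be found in the camera images.
- shear: Bench guillotine shear, green cast base, steel table, fixed. Origin on the bench under the middle of the knife seat; z up, +x from the seat's open front across the table, y along the seat (pin at the -y end, clamp at +y). Seated, the knife's axes match these and in mm here its centre is (0, 0, 54), notch bottom (0, -74, 54), tail end (0, 90, 54). All parts named below share this frame.
- seat (a point): Middle of the knife's ledge, on its top, at (3, 0, 50). The flat ledge runs x -11 to 17, y -105 to 90, open in front; the seated knife overhangs it by 6 in front, where all is open down to z 10. Behind, the table top is at z 58: the 8 high step at x 17 is what the knife's back edge goes against, and the seated knife is flush with the table.
- recess (a point): Middle of the finger recess behind the ledge, on its floor (z 34): y -34 to 48, x 17 to 58. It interrupts the step so that a finger can go down behind the middle of the knife while the knife is laid and slid.
- pivot (a point): Pivot of the parked cutting arm at (-20, -150, 85). Bracket x -8 to 14, y -185 to -115, up to z 100; the arm in front of it (x -37 to -9) leans outward to y -380 and z 310. Keep clear.
- pin: The single steel locating pin, 6 diameter, 7 high with a tapered top, fixed at (0, -77, 50). Origin at the centre of its foot on the ledge. A steady press of 6 to 12 N of the notch bottom on it is right (3 N held for a moment is the least that seats the knife); over 25 N would bend it.
- knife_center (a point): Loose flat bright steel bar, the bottom knife: 180 long (y), 34 wide (x), 8 thick (z), 0.3 to 0.46 kg. Sliding on the ledge by its own weight it drags 1 to 5 N, more if pressed down. Middle of the bar, 4 above its underside; +x is its back edge, -x its ground edge, -y its notched end. Lies flat on the board at first.
- knife_notch (a point): Middle of the flat bottom of the knife's U notch, half-way up the thickness; the notch is 9 wide and 16 deep, open at the knife's -y end, through the full thickness. 74 from the knife's centre.
- knife_tail (a point): Middle of the knife's plain (+y) end face, half-way up, 90 from its centre.
- clamp (a joint): Angle (rad) of the clamp lever: 0 closed (level, pad on the seated knife's tail), 1.55 to 1.85 at the start, standing up or leaning back (1.57 is upright); limits -0.05 and 2.1. Stays where left; 2 to 4 N at the ball moves it. Push it from behind (+x side) over toward -x and down. Beside the pad a lip drops behind the knife's tail end with 2 mm to spare, so it closes only if the knife is home and flat.
- clamp_hinge (a point): Hinge axis of the clamp lever, along the shear's y, at (40, 80, 63). In the lever's own frame (origin here, the shear's axes when closed, turning with it) it is a bar 16 wide and 10 high (z -1 to 9) from x 10 to -68, then a rod 10 thick to (-100, 0, 13), then the ball; pad at x -40 with its face at z -5; lip at y 12 to 18.
- clamp_ball (a point): Centre of the black ball, 22 diameter, at the end of the clamp lever; (-106, 0, 16) in the lever's frame.
- board: Pale flat soldering board 210 (x) x 230 (y) x 15 thick on the bench, fixed; origin at the centre of its underside. The knife lies on its top at z 15.
- charcoal: Bystander, leave alone: rectangular black charcoal block 40 x 90 x 28, lying on the far part of the pale board.
- loupe: Bystander, leave alone: black eyepiece loupe, a stepped round 42 across and 46 high, on the bench near the shear.
- tweezers: Bystander, leave alone: steel tweezers 160 long, 6 high, lying on the bench near the board.
- bangle: Bystander, leave alone: thin brass ring 68 across, 6 high, lying on the shear's table behind the seat.
- mug: Bystander, leave alone: white mug 84 across, 75 high, at the back.
- flux: Bystander, leave alone: white plastic bottle 72 across, 150 high, on the right near the robot.
- hammer: Bystander, leave alone: hammer lying to the right on the bench.
Mind the look-alikes: they are no part of the job. Of the things shaped like the part that bears knife_center, the bare steel one is meant.

How it is judged:
By the outcome, as a careful person would: the job done as asked, in the order asked, and still so for the second after the job is handed in, with the robot touching nothing.
It also fails if it takes over 72 s, if anything falls off the work surface, if the arm or the gripper's body presses on something with over 40 N, if the wrist force passes 120 N, or if a joint passes its speed limit or range.

## Working session

There is one attempt and no reset: what is moved stays moved. The work goes in short steps, Python scripts to look and compute and a tool call to move; the robot and the scene stay as the last step left them, time stands still between calls to the robot, and variables do not carry over. Pictures are saved under pics/ and viewed, at most 12 in all, crops included, and the job is handed in when it is done.

Besides the shell and the picture viewer there is one more tool, called after ">>>" in YAML: its name, and indented under it one key for each argument. move_arm: Moves the arm, as the interface text tells. Its arguments: {"type":"object","properties":{"moves":{"type":"array"}},"required":["moves"]}

```bash
mkdir -p pics; cat > h.py <<'E'
import numpy as np, cv2
from plant import ctrl, vision
def snap(n,f=None):
    m=vision.camera_model(n); p,d=vision.snapshot(n)
    if f: cv2.imwrite('pics/'+f,p[:,:,::-1])
    return m,p,d
def ray(m,u,v):
    f=200/np.tan(np.radians(m['vertical_fov']/2)); T=np.array(m['cam_to_world'])
    return T[:3,3],T[:3,:3]@np.array([(u-m['cx'])/f,(v-m['cy'])/f,1])
def onz(m,u,v,z):
    o,r=ray(m,u,v); return o+r*(z-o[2])/r[2]
def proj(m,P):
    f=200/np.tan(np.radians(m['vertical_fov']/2)); T=np.array(m['cam_to_world'])
    c=T[:3,:3].T@(np.array(P)-T[:3,3]); return c[0]/c[2]*f+m['cx'],c[1]/c[2]*f+m['cy']
E
python3 - <<'E'
from h import *
import pickle
o=ctrl.get_obs(); print(o)
S={n:snap(n,n+'0.png') for n in('scene','top')}
pickle.dump(S,open('s0.pkl','wb'))
for n in S: print(n,S[n][0])
E
```

```text
{'clock': 0.0, 'joint_pos': array([ 8.05062445e+01,  2.05908325e+01,  6.34004031e-01, -1.83365137e-02,
       -7.01351666e+01, -1.65061463e+01]), 'qvel': array([-0.08977533, -0.01432612,  0.04800811, -0.02651847, -0.03290396,
        0.0304867 ]), 'tau': array([-7.61769461e-04, -5.82721603e+01,  2.93061626e+01,  6.99701920e+00,
        6.94390954e-03, -1.63977584e-04]), 'tool_pos': array([0.29573383, 0.60624865, 0.23363683]), 'orientation': array([ 1.79906898e+02, -9.61260457e-03, -2.60061386e+01]), 'force': array([-0.87648579,  0.57126975,  0.33912756]), 'moment': array([-0.0083044 ,  0.0230378 ,  0.02014781]), 'gripper_force': 0.0, 'opening': 0.08766222513061193}
scene {'vertical_fov': 42.4096674930734, 'cx': 331.0703191307863, 'cy': 194.9462390026007, 'cam_to_world': array([[-0.24756704,  0.65839614, -0.71079187,  1.54230256],
       [ 0.96883216,  0.1616783 , -0.18768159,  0.33519463],
       [-0.00864921, -0.7351018 , -0.67790157,  1.11079133],
       [ 0.        ,  0.        ,  0.        ,  1.        ]])}
top {'vertical_fov': 43.73212279759336, 'cx': 316.1186433459205, 'cy': 201.31440001162915, 'cam_to_world': array([[ 0.00475033, -0.99656728,  0.08265042,  0.32304884],
       [-0.99998586, -0.00453646,  0.00277518,  0.0301434 ],
       [-0.00239071, -0.08266243, -0.99657474,  1.92153054],
       [ 0.        ,  0.        ,  0.        ,  1.        ]])}
```

```bash
python3 -c "print(1)"
```

```text
1
```

View pics/scene0.png

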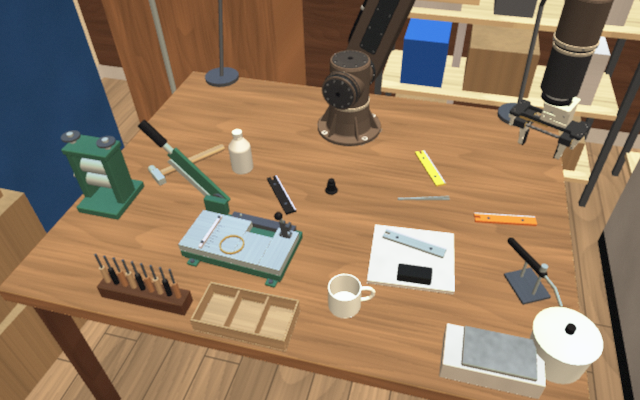

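View pics/top0.png

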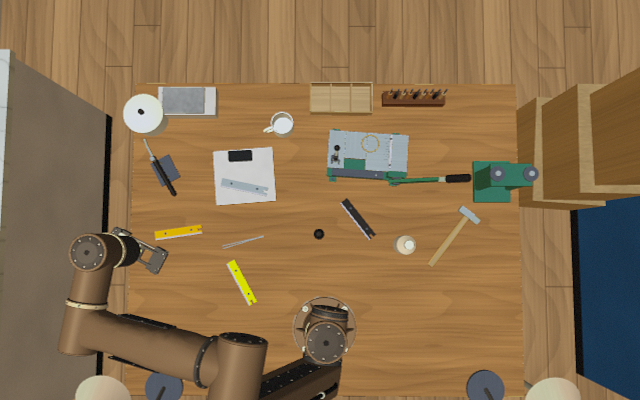

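The scene view shows the knife on the board (about 415,243), the shear (240,240) with the clamp lever standing up (about 283,222), and the loupe (331,186). In the top view the knife is at (245,186), the board at (245,175), the shear at (368,155) with its seat facing the robot, and a black look-alike bar lies at (357,218). I'll take rough positions and then a close look.

```bash
python3 - <<'E'
from h import *
import pickle
S=pickle.load(open('s0.pkl','rb'))
m,p,d=S['top']
for n,u,v,z in [('knifeL',222,182,.023),('knifeR',268,190,.023),('board',244.5,176,.015),('sh bl',330,129,.058),('sh br',408,135,.058),('sh fl',327,180,.05),('sh fr',407,178,.058),('ball',337,148,.16),('loupe',319,234,.046),('blk1',342,200,.01),('blk2',373,237,.01),('armtip',470,178,.3),('flux',405,244,.15),('tw',243,242,0)]:
    print(n,onz(m,u,v,z).round(3))
# board + knife contours
a=cv2.resize(p[115:255,200:440],None,fx=3.3,fy=3.3,interpolation=cv2.INTER_CUBIC)
cv2.imwrite('pics/topc.png',a[:,:,::-1])
M,P,D=S['scene']
print(vision.camera_model('wrist'))
E
```

```text
knifeL [0.553 0.397 0.023]
knifeR [0.523 0.22  0.023]
board [0.578 0.312 0.015]
sh bl [ 0.753 -0.016  0.058]
sh br [ 0.732 -0.312  0.058]
sh fl [ 0.559 -0.005  0.05 ]
sh fr [ 0.567 -0.306  0.058]
ball [ 0.661 -0.039  0.16 ]
loupe [0.355 0.024 0.046]
blk1 [ 0.487 -0.064  0.01 ]
blk2 [ 0.346 -0.183  0.01 ]
armtip [ 0.536 -0.469  0.3  ]
flux [ 0.32 -0.28  0.15]
tw [0.324 0.316 0.   ]
{'vertical_fov': 62.70583788198573, 'cx': 318.4532114222009, 'cy': 192.58869364610692, 'cam_to_world': array([[-0.438266  , -0.85989501, -0.26173171,  0.36631055],
       [-0.89884217,  0.42004405,  0.12508299,  0.57319977],
       [ 0.00238061,  0.29007512, -0.95700092,  0.38316096],
       [ 0.        ,  0.        ,  0.        ,  1.        ]])}
```

View pics/topc.png

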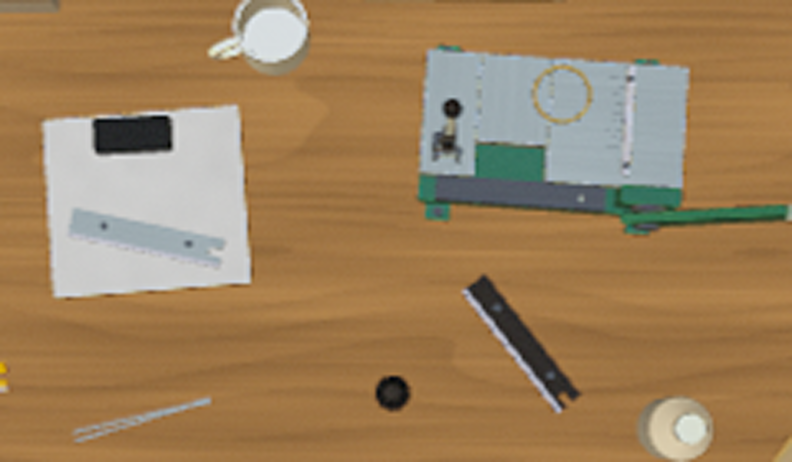

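The top crop confirms the knife on the board: tail at left (75,222), notch at right (222,252), ground edge facing the robot. The shear's ledge shows slate-grey from (435,188) to (605,200) with the pin at (585,198), and the lever is at (450,130). Both yaws are a few degrees negative. I'll move above the knife for a close look.

```bash
cat >> h.py <<'E'
from scipy.spatial.transform import Rotation as Ro
def cmdpose(): # measured
    o=ctrl.get_obs(); return o['tool_pos'],Ro.from_euler('xyz',o['orientation'],degrees=True)
def plan(tp,yaw,n,grip,start=None,rp=(180,0)):
    p,R=start if start else cmdpose()
    Rt=Ro.from_euler('xyz',[rp[0],rp[1],yaw],degrees=True)
    dv=(R.inv()*Rt).as_rotvec()/n; dw=(np.array(tp)-p)/n
    rows=[]
    for i in range(n):
        s=R.inv().apply(np.array(tp)-(n-1-i)*dw-p).round(3-1)*1
        s=(R.inv().apply(np.array(tp)-(n-1-i)*dw-p)*100).round(2)
        r=dv.round(3); rows+= [grip,*s.tolist(),*r.tolist()]
        p=p+R.apply(s/100); R=R*Ro.from_rotvec(r)
    for i in range(0,len(rows),7): print(rows[i:i+7])
    print('end',p.round(4),R.as_euler('xyz',degrees=True).round(2))
E
python3 - <<'E'
from h import *
plan([.538,.309,.20],-99.6,10,5,start=(np.array([.296,.607,.235]),Ro.from_euler('xyz',[180,0,-26],degrees=True)))
E
```

```text
[5, 3.48, 1.62, 0.35, -0.0, -0.0, 0.128]
[5, 3.66, 1.16, 0.35, -0.0, -0.0, 0.128]
[5, 3.78, 0.68, 0.35, -0.0, -0.0, 0.128]
[5, 3.83, 0.2, 0.35, -0.0, -0.0, 0.128]
[5, 3.83, -0.3, 0.35, -0.0, -0.0, 0.128]
[5, 3.76, -0.78, 0.35, -0.0, -0.0, 0.128]
[5, 3.63, -1.26, 0.35, -0.0, -0.0, 0.128]
[5, 3.43, -1.7, 0.35, -0.0, -0.0, 0.128]
[5, 3.2, -2.14, 0.35, -0.0, -0.0, 0.128]
[5, 2.89, -2.52, 0.35, -0.0, -0.0, 0.128]
end [0.538 0.309 0.2  ] [180.     0.   -99.34]
```

>>> move_arm:
  moves: [5, 3.48, 1.62, 0.35, 0, 0, 0.128, 5, 3.66, 1.16, 0.35, 0, 0, 0.128, 5, 3.78, 0.68, 0.35, 0, 0, 0.128, 5, 3.83, 0.2, 0.35, 0, 0, 0.128, 5, 3.83, -0.3, 0.35, 0, 0, 0.128, 5, 3.76, -0.78, 0.35, 0, 0, 0.128, 5, 3.63, -1.26, 0.35, 0, 0, 0.128, 5, 3.43, -1.7, 0.35, 0, 0, 0.128]

```text
clock: 0.9
tool_pos: [0.4901, 0.3668, 0.2062]
orientation: [180.0, -0.0, -85.0]
force: [0.9, 1.1, 0.3]
opening: 0.05
gripper_force: 0.0
```

>>> move_arm:
  moves: [5, 3.2, -2.14, 0.35, 0, 0, 0.128, 5, 2.89, -2.52, 0.35, 0, 0, 0.128, 5, 0, 0, 0, 0, 0, 0, 5, 0, 0, 0, 0, 0, 0]

```text
clock: 1.3
tool_pos: [0.5382, 0.3076, 0.199]
orientation: [180.0, -0.0, -99.4]
force: [-0.2, 0.8, 0.0]
opening: 0.0499
gripper_force: 0.0
```

```bash
python3 - <<'E'
from h import *
import pickle
m,p,d=snap('wrist','w1.png'); pickle.dump((m,p,d),open('w1.pkl','wb'))
o=ctrl.get_obs();print(o['tool_pos'],o['orientation'],o['force'],o['clock'])
print(proj(m,[.538,.309,.023]),np.array(m['cam_to_world'])[:3,3])
E
```

```text
[0.53785833 0.30846886 0.19925315] [ 1.79974846e+02 -1.85550678e-02 -9.93285856e+01] [-0.23781367  0.33246691 -0.41585371] 1.35
(np.float64(318.2985267080466), np.float64(174.2863389528283)) [0.5251585  0.23127611 0.34849694]
```

View pics/w1.png

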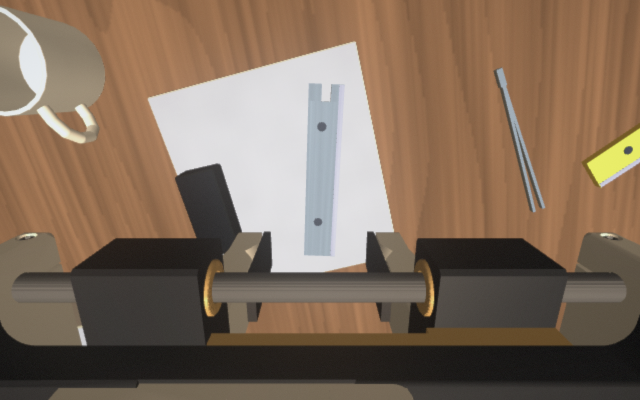

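The wrist view shows the knife upright in the picture: notched end at (326,84), tail end at (320,256), back edge at left. The charcoal is at (208,200) and the tweezers at (520,140), both clear. Now I measure the knife.

```bash
python3 - <<'E'
from h import *
import pickle
m,p,d=pickle.load(open('w1.pkl','rb'))
i=p.astype(int); 
print(i[180,296:346:2].tolist())
# blue-grey steel: b-r>10, mid brightness
k=((i[:,:,2]-i[:,:,0]>8)&(i.sum(2)<640)&(i.sum(2)>250)).astype(np.uint8); k[262:]=0;k[:,:270]=0;k[:,380:]=0
n,l,s,c=cv2.connectedComponentsWithStats(k); j=1+np.argmax(s[1:,4]); print(s[j],c[j])
cnt=max(cv2.findContours((l==j).astype(np.uint8),0,1)[0],key=cv2.contourArea)
P=np.array([onz(m,u,v,.023)[:2] for u,v in cnt[:,0]])
r=cv2.minAreaRect((P*1000).astype(np.float32)); print(r); print(cv2.boxPoints(r))
for q in [(326,101),(326,84),(320,255.5)]: print(q,onz(m,*q,.023))
for q in [(325,150),(300,150),(322,200),(360,80)]: 
    o,rr=ray(m,*q); print('depth pt',(o+rr*d[q[1],q[0]]).round(4))
E
```

```text
[[225, 224, 227], [225, 224, 227], [225, 224, 226], [225, 224, 227], [224, 223, 225], [174, 184, 193], [171, 183, 192], [168, 181, 191], [168, 180, 189], [169, 182, 192], [168, 180, 189], [166, 177, 187], [164, 176, 186], [166, 179, 189], [169, 182, 191], [167, 179, 188], [167, 179, 188], [170, 183, 193], [166, 178, 187], [194, 197, 213], [213, 214, 228], [215, 215, 227], [223, 222, 224], [224, 223, 225], [224, 223, 224]]
[ 304   83   41  173 5163] [321.17121828 168.12299051]
((534.7939453125, 311.39947509765625), (179.8311004638672, 33.837257385253906), 78.13319396972656)
[[499.7469  226.88467]
 [532.861   219.92648]
 [569.841   395.91428]
 [536.72687 402.87247]]
(326, 101) [0.51898749 0.23924711 0.023     ]
(326, 84) [0.51656995 0.2240132  0.023     ]
(320, 255.5) [0.551144   0.39979234 0.023     ]
depth pt [0.5274 0.2857 0.0222]
depth pt [0.5526 0.2828 0.0148]
depth pt [0.5387 0.3369 0.0227]
depth pt [0.4835 0.2256 0.0149]
```

Measured size 179.8 x 33.8 mm, against 180 x 34 given, so the fit is good. Centre is (0.5348, 0.3114), yaw -11.9°. I grip 6 mm toward the notch from the centre, with the tips 1.5 mm above the board.

```bash
python3 - <<'E'
from h import *
plan([.5336,.3055,.0245],-101.87,8,5,start=(np.array([.538,.309,.20]),Ro.from_euler('xyz',[180,0,-99.34],degrees=True)))
E
```

```text
[5, 0.05, 0.05, 2.19, 0.0, -0.0, 0.006]
[5, 0.05, 0.04, 2.2, 0.0, -0.0, 0.006]
[5, 0.06, 0.05, 2.19, 0.0, -0.0, 0.006]
[5, 0.05, 0.05, 2.19, 0.0, -0.0, 0.006]
[5, 0.05, 0.04, 2.2, 0.0, -0.0, 0.006]
[5, 0.06, 0.05, 2.19, 0.0, -0.0, 0.006]
[5, 0.05, 0.04, 2.2, 0.0, -0.0, 0.006]
[5, 0.05, 0.05, 2.19, 0.0, -0.0, 0.006]
end [0.5336 0.3055 0.0245] [-180.      0.   -102.09]
```

>>> move_arm:
  moves: [5, 0.09, 0.08, 3.5, 0, 0, 0.011, 5, 0.09, 0.08, 3.5, 0, 0, 0.011, 5, 0.09, 0.08, 3.5, 0, 0, 0.011, 5, 0.08, 0.07, 3, 0, 0, 0.011, 5, 0.07, 0.06, 2, 0, 0, 0, 5, 0, 0, 1.3, 0, 0, 0, 5, 0, 0, 0.75, 0, 0, 0, 5, 0, 0, 0, 0, 0, 0]

```text
clock: 2.15
tool_pos: [0.5334, 0.3061, 0.0244]
orientation: [-180.0, 0.0, -101.8]
force: [-0.0, -0.2, -0.2]
opening: 0.0499
gripper_force: 0.0
```

```bash
python3 - <<'E'
from plant import ctrl
o=ctrl.get_obs();print(o['tool_pos'],o['orientation'],o['force'],o['clock'])
E
```

```text
[0.53342676 0.30606406 0.02436941] [-1.79982817e+02  7.65688088e-03 -1.01762107e+02] [-0.00879241 -0.18727764 -0.24761145] 2.15
```

>>> move_arm:
  moves: [2.5, 0, 0, 0, 0, 0, 0, 2.5, 0, 0, 0, 0, 0, 0, 2.5, 0, 0, 0, 0, 0, 0, 2.5, 0, 0, 0, 0, 0, 0, 2.5, 0, 0, 0, 0, 0, 0]

```text
clock: 2.65
tool_pos: [0.5338, 0.3057, 0.0247]
orientation: [-180.0, 0.1, -101.8]
force: [-1.6, 1.1, 5.3]
opening: 0.0334
gripper_force: 30.0
```

>>> move_arm:
  moves: [2.5, 0, 0, -0.3, 0, 0, 0, 2.5, 0, 0, -1, 0, 0, 0, 2.5, 0, 0, -2, 0, 0, 0, 2.5, 0, 0, -2.5, 0, 0, 0, 2.5, 0, 0, -2.5, 0, 0, 0, 2.5, 0, 0, -2.5, 0, 0, 0, 2.5, 0, 0, -1.2, 0, 0, 0]

```text
clock: 3.35
tool_pos: [0.5341, 0.3055, 0.1466]
orientation: [-179.9, 0.1, -101.9]
force: [0.4, -0.0, -4.6]
opening: 0.033
gripper_force: 30.0
```

Held firmly at 30 N, opening 33 mm. Now a rough shear pose from the top view, then hover in front of the seat and look down.

```bash
python3 - <<'E'
from h import *
import pickle
S=pickle.load(open('s0.pkl','rb')); m,p,d=S['top']
f=lambda u,v,z:onz(m,u/3.3+200,v/3.3+115,z)
a,b=f(430,50,.058),f(688,68,.058); print('back edge',a,b,np.degrees(np.arctan2(*(a-b)[[1,0]]))-90)
a,b=f(440,178,.058),f(605,187,.058); print('step',a,b,np.degrees(np.arctan2(*(a-b)[[1,0]]))-90)
pin=f(585,198,.057); print('pin',pin)
yaw=np.radians(-4.0); X=np.array([np.cos(yaw),np.sin(yaw)]);Y=np.array([-X[1],X[0]])
o=pin[:2]+.077*Y; print('origin',o)
t=o-.02*X+.016*Y
print(t); plan([*t,.15],-94,10,2.5)
E
```

```text
back edge [ 0.74896283 -0.01723452  0.058     ] [ 0.72920628 -0.31372015  0.058     ] -3.8123136963789506
step [ 0.60043606 -0.02902061  0.058     ] [ 0.59089266 -0.21749807  0.058     ] -2.898648792895088
pin [ 0.57826447 -0.1947119   0.057     ]
origin [ 0.58363572 -0.11789946]
[ 0.56480054 -0.10054331]
[2.5, 3.91, -1.13, -0.04, -0.0, 0.0, -0.014]
[2.5, 3.93, -1.08, -0.04, -0.0, 0.0, -0.014]
[2.5, 3.94, -1.03, -0.04, -0.0, 0.0, -0.014]
[2.5, 3.95, -0.97, -0.04, -0.0, 0.0, -0.014]
[2.5, 3.97, -0.91, -0.04, -0.0, 0.0, -0.014]
[2.5, 3.98, -0.86, -0.04, -0.0, 0.0, -0.014]
[2.5, 3.99, -0.8, -0.04, -0.0, 0.0, -0.014]
[2.5, 4.0, -0.75, -0.04, -0.0, 0.0, -0.014]
[2.5, 4.02, -0.69, -0.04, -0.0, 0.0, -0.014]
[2.5, 4.02, -0.63, -0.04, -0.0, 0.0, -0.014]
end [ 0.5648 -0.1006  0.15  ] [-1.7989e+02  1.0000e-01 -9.3840e+01]
```

>>> move_arm:
  moves: [2.5, 1.3, -0.4, 0, 0, 0, -0.009, 2.5, 2.6, -0.73, 0, 0, 0, -0.009, 2.5, 2.6, -0.71, 0, 0, 0, -0.009, 2.5, 2.62, -0.69, 0, 0, 0, -0.009, 2.5, 2.62, -0.67, 0, 0, 0, -0.009, 2.5, 2.63, -0.65, 0, 0, 0, -0.009, 2.5, 2.63, -0.63, 0, 0, 0, -0.009, 2.5, 2.64, -0.6, 0, 0, 0, -0.009]

```text
clock: 4.15
tool_pos: [0.5484, 0.1008, 0.1426]
orientation: [179.9, -0.1, -97.7]
force: [0.8, -0.2, -3.9]
opening: 0.0334
gripper_force: 30.0
```

>>> move_arm:
  moves: [2.5, 2.65, -0.58, -0.05, 0, 0, -0.009, 2.5, 2.65, -0.56, -0.05, 0, 0, -0.009, 2.5, 2.66, -0.54, -0.05, 0, 0, -0.009, 2.5, 2.66, -0.52, -0.05, 0, 0, -0.009, 2.5, 2.67, -0.5, -0.05, 0, 0, -0.009, 2.5, 2.67, -0.46, -0.05, 0, 0, -0.009, 2.5, 2.68, -0.42, -0.05, 0, 0, -0.009, 2.5, 1.4, -0.2, 0, 0, 0, -0.009]

```text
clock: 4.95
tool_pos: [0.5646, -0.1028, 0.146]
orientation: [179.8, -0.0, -93.7]
force: [-0.0, 0.1, -3.7]
opening: 0.0335
gripper_force: 30.0
```

```bash
python3 - <<'E'
from h import *
import pickle
m,p,d=snap('wrist','w2.png'); pickle.dump((m,p,d),open('w2.pkl','wb'))
o=ctrl.get_obs();print(o['tool_pos'],o['orientation'],o['force'],o['clock'])
E
```

```text
[ 0.56459568 -0.10382763  0.14594747] [ 1.79819277e+02 -4.52588445e-02 -9.36731305e+01] [ 0.76346408 -1.04581542 -5.24266416] 5.0
```

View pics/w2.png

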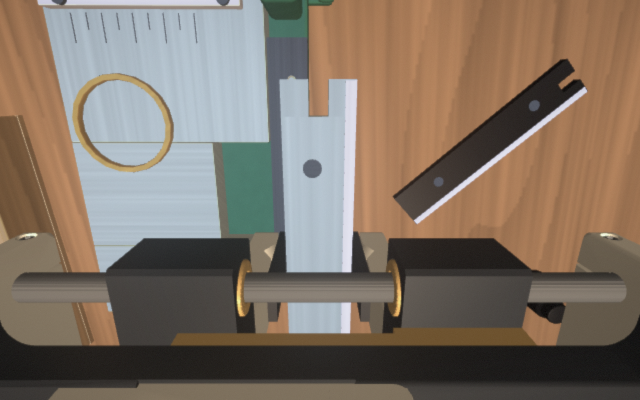

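The view shows the held knife with its notch bottom at (319,116), the slate ledge with the step along u≈268 and the recess's corner at (270,142), and the pin top just beyond the knife's end at (291,78). Measuring these edges.

```bash
python3 - <<'E'
from h import *
import pickle
m,p,d=pickle.load(open('w2.pkl','rb'))
g=cv2.cvtColor(p,cv2.COLOR_RGB2GRAY).astype(int)
print(g[100,258:290].tolist()); print(g[60,258:320].tolist()); print('col245',g[132:152,245].tolist(), 'right of recess', g[180,262:290].tolist())
def edge(l,up): # steepest subpixel
    e=np.diff(l); i=np.argmin(e) if not up else np.argmax(e); return i+.5
E_=[(258+edge(g[v,258:275],0),v) for v in range(45,138,4)]
W=np.array([onz(m,u+.0,v,.058)[:2] for u,v in E_])
vx,vy,x0,y0=cv2.fitLine((W*1000).astype(np.float32),cv2.DIST_HUBER,0,.01,.01).ravel()
if vy<0: vx,vy=-vx,-vy
print('step line dir yaw',np.degrees(np.arctan2(vy,vx))-90,'pt',x0,y0, 'res',np.std(W[:,0]*1000-(x0+(W[:,1]*1000-y0)*vx/vy)))
R=np.array([onz(m,u,132+edge(g[132:152,u],0),.058)[:2] for u in range(228,264,4)]); 
q=np.polyfit(R[:,0],R[:,1],1); print('recess edge mean',R.mean(0),'slope deg',np.degrees(np.arctan(q[0])))
print('pin',onz(m,291,78,.057), 'depths',[ (lambda o,r:(o+r*d[v,u]).round(4).tolist())(*ray(m,u,v)) for u,v in [(200,120),(285,60),(312,145),(290,95),(318,320),(245,190)]])
zk=.1335
K=[onz(m,u,v,.1335) for u,v in [(281.5,79),(357,79),(319,116)]]; print(K)
cv2.imwrite('pics/c.png',cv2.resize(p[20:160,200:400],None,fx=4,fy=4,interpolation=cv2.INTER_CUBIC)[:,:,::-1])
E
```

```text
[197, 194, 194, 194, 194, 194, 193, 191, 183, 127, 111, 101, 100, 99, 98, 98, 99, 97, 99, 101, 101, 113, 163, 183, 185, 185, 183, 182, 182, 183, 184, 183]
[190, 190, 189, 190, 189, 190, 185, 160, 116, 104, 99, 96, 94, 96, 96, 96, 95, 98, 99, 96, 98, 97, 94, 93, 95, 98, 97, 96, 96, 95, 95, 96, 94, 92, 92, 93, 93, 95, 95, 95, 98, 97, 96, 96, 93, 93, 93, 95, 91, 78, 79, 121, 124, 126, 129, 130, 133, 136, 139, 140, 141, 145]
col245 [193, 196, 195, 196, 195, 194, 194, 195, 194, 188, 141, 114, 110, 109, 109, 108, 109, 109, 109, 110] right of recess [106, 106, 106, 106, 106, 107, 107, 107, 107, 107, 100, 98, 98, 96, 98, 97, 97, 99, 100, 100, 112, 162, 183, 187, 190, 191, 196, 199]
step line dir yaw -3.7201157 pt 594.32214 -191.8534 res 0.1969663036800329
recess edge mean [ 0.61473395 -0.15037495] slope deg -3.685900875986657
pin [ 0.5771687  -0.19139307  0.057     ] depths [[0.6442, -0.1674, 0.0571], [0.5809, -0.2039, 0.0487], [0.5637, -0.1576, 0.1442], [0.5718, -0.1802, 0.1448], [0.5671, -0.0617, 0.1437], [0.6246, -0.1075, 0.0341]]
[array([ 0.57602327, -0.18762806,  0.1335    ]), array([ 0.54085677, -0.18538078,  0.1335    ]), array([ 0.55963045, -0.16969416,  0.1335    ])]
```

View pics/c.png

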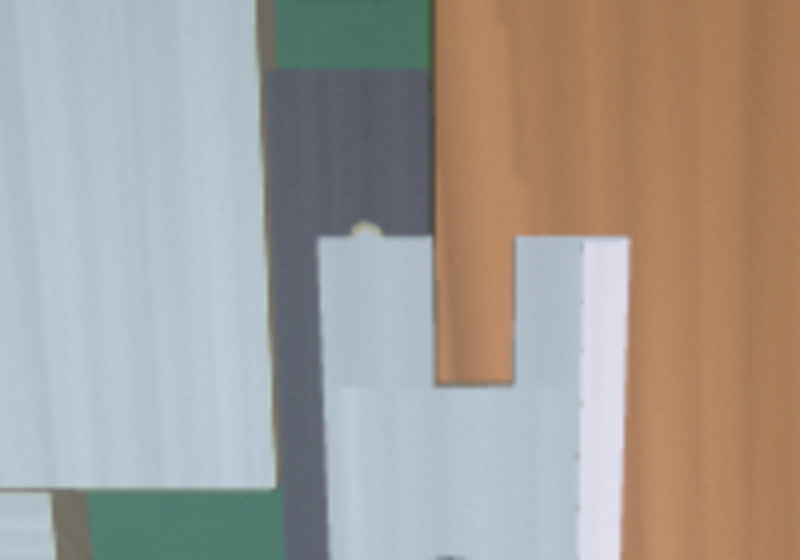

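Shear yaw is -3.70° and the origin is about (0.5823, -0.1142). The predicted pin (0.5773, -0.1910) agrees with the one seen. Next is the knife's pose in the hand and the move to above the seat, with the knife 20 mm short of home in y and 1.5 mm off the step.

```bash
cat >> h.py <<'E'
SY=-3.70; XX=np.array([np.cos(np.radians(SY)),np.sin(np.radians(SY))]); YY=np.array([-XX[1],XX[0]]); O=np.array([.58228,-.1142])
def tosh(w): w=np.array(w)[:2]-O; return np.array([w@XX,w@YY])*1000
def tow(s): return O+(s[0]*XX+s[1]*YY)/1000
def line(W):
    vx,vy,x0,y0=cv2.fitLine((np.array(W)*1000).astype(np.float32),cv2.DIST_HUBER,0,.01,.01).ravel()
    return np.array([vx,vy]),np.array([x0,y0])
E
python3 - <<'E'
from h import *
import pickle
m,p,d=pickle.load(open('w2.pkl','rb'))
g=cv2.cvtColor(p,cv2.COLOR_RGB2GRAY).astype(int)
tcp=np.array([.5646,-.1038]); zt=.1445
be=[]
for v in range(90,220,5):
    i=np.argmax(np.diff(g[v,274:292])); be.append(onz(m,274+i+.5,v,zt)[:2])
dv,pt=line(be); dv*=np.sign(dv[1]); yaw=np.degrees(np.arctan2(dv[1],dv[0]))-90
print('knife yaw',yaw)
n=np.array([dv[1],-dv[0]])  # knife +x
nb=onz(m,319,115.8,zt)[:2]*1000
end=[onz(m,u,78.8,zt)[:2]*1000 for u in (290,345)]
# centre from back edge and notch bottom
c=n*(pt@n-17)+dv*(nb@dv+74); c2=n*(pt@n-17)+dv*(end[0]@dv+90)
print('centre',c,c2,'rel tcp (knife axes)',(c/1000-tcp)@n*1000,(c/1000-tcp)@dv*1000, 'shear coords',tosh(c/1000))
print('tcp shear',tosh(tcp))
E
```

```text
knife yaw -3.4294434
centre [564.44195454 -96.64686474] [564.45678004 -96.39947004] rel tcp (knife axes) -0.5856573153511432 7.130871544933449 shear coords [-18.9336085   16.36541758]
tcp shear [-18.31428414   9.23739122]
```

>>> move_arm:
  moves: [2.5, -0.1, -0.42, 0.4, 0, 0, 0.005, 2.5, -0.1, -0.42, 0.9, 0, 0, 0, 2.5, -0.1, -0.42, 1.3, 0, 0, 0, 2.5, -0.08, -0.42, 1.4, 0, 0, 0, 2.5, 0, 0, 1.3, 0, 0, 0, 2.5, 0, 0, 1.0, 0, 0, 0, 2.5, 0, 0, 0.6, 0, 0, 0, 2.5, 0, 0, 0.19, 0, 0, 0]

```text
clock: 5.8
tool_pos: [0.5827, -0.0977, 0.0757]
orientation: [179.9, -0.0, -93.9]
force: [-0.5, -0.1, -4.0]
opening: 0.0337
gripper_force: 30.0
```

```bash
python3 - <<'E'
from h import *
import pickle
m,p,d=snap('wrist'); pickle.dump((m,p,d),open('w3.pkl','wb'))
o=ctrl.get_obs();print(o['tool_pos'],o['orientation'],o['force'],o['clock'],tosh(o['tool_pos']))
cv2.imwrite('pics/w3.png',cv2.resize(p[20:240,200:400],None,fx=2.7,fy=2.7,interpolation=cv2.INTER_CUBIC)[:,:,::-1])
E
```

```text
[ 0.58289172 -0.09770564  0.07600334] [ 1.79949987e+02 -1.13816360e-02 -9.38902909e+01] [-0.59249759  0.02141435 -4.52694337] 5.85 [-0.45397922 16.49945799]
```

View pics/w3.png

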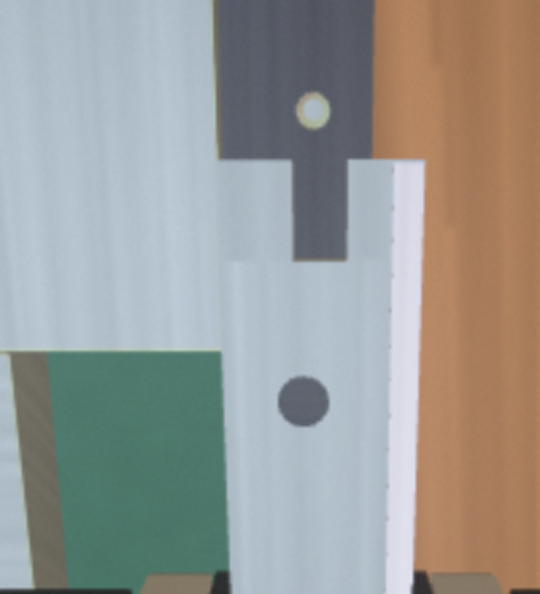

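The crop shows the pin at (313,110), nearly in line with the notch (u 293–347), and the back edge close to the step. Computing the offsets.

```bash
python3 - <<'E'
from h import *
import pickle
m,p,d=pickle.load(open('w3.pkl','rb'))
C=lambda u,v,z:tosh(onz(m,u/2.7+200-.3,v/2.7+20-.3,z))
zt=.0745
print('pin',C(313,110,.057)); print('step',C(219,150,.058),C(214,20,.058),'recess edge',C(120,351,.058))
print('notch bottom',C(320,261,zt),'back edge',C(219.5,165,zt),C(229,560,zt),'end',C(255,160,zt))
E
```

```text
pin [-3.77700473e-02 -7.60448455e+01]
step [ 16.70291836 -69.38257671] [ 16.79750164 -90.33305836] recess edge [ 36.75923233 -33.53873677]
notch bottom [ -1.18021772 -51.14423628] back edge [ 14.94664739 -66.27991472] [15.68223629  2.32083173] end [  9.214377   -67.02362499]
```

```bash
python3 - <<'E'
from h import *
import pickle
m,p,d=pickle.load(open('w3.pkl','rb'))
i=p.astype(int)
be=[];st=[];fe=[]
for v in range(154,226,3): # green -> steel
    l=i[v,270:300,0]; e=np.diff(l); be.append(onz(m,270+np.argmax(e)+.5,v,.0745)[:2])
for v in range(84,226,3):
    l=i[v,330:375,0]; e=np.diff(l); k=np.argmax(e[:]); fe.append(onz(m,330+k+.5,v,.0745)[:2])
for v in range(2,76,3):
    l=i[v,265:300,0]; e=np.diff(l); st.append(onz(m,265+np.argmin(e)+.5,v,.058)[:2])
for n,L in(('back',be),('bevel line',fe),('step',st)):
    T=np.array([tosh(w) for w in L]); q=np.polyfit(T[:,1],T[:,0],1); print(n,'deg',-np.degrees(q[0]).round(2),'x at y=-60',np.polyval(q,-60).round(2),'x at 0',np.polyval(q,0).round(2),'res',np.std(T[:,0]-np.polyval(q,T[:,1])).round(2))
E
```

```text
back deg -0.12 x at y=-60 15.68 x at 0 15.81 res 0.15
bevel line deg 0.03 x at y=-60 -13.05 x at 0 -13.09 res 0.17
step deg -0.11 x at y=-60 17.1 x at 0 17.22 res 0.14
```

The knife is parallel to the step (within 0.1°), with a 1.4 mm gap. Lowering onto the ledge, slowly near contact.

>>> move_arm:
  moves: [2.5, 0, 0, 0.5, 0, 0, 0, 2.5, 0, 0, 0.5, 0, 0, 0, 2.5, 0, 0, 0.3, 0, 0, 0, 2.5, 0, 0, 0.15, 0, 0, 0, 2.5, 0, 0, 0.1, 0, 0, 0, 2.5, 0, 0, 0.05, 0, 0, 0, 2.5, 0, 0, 0, 0, 0, 0]

```text
clock: 6.55
tool_pos: [0.5833, -0.0977, 0.0607]
orientation: [-180.0, -0.0, -93.9]
force: [0.0, -0.8, -4.6]
opening: 0.0334
gripper_force: 30.0
```

>>> move_arm:
  moves: [2.5, 0, 0, 0.05, 0, 0, 0, 2.5, 0, 0, 0.05, 0, 0, 0, 2.5, 0, 0, 0, 0, 0, 0]

```text
clock: 6.85
tool_pos: [0.5833, -0.0977, 0.0598]
orientation: [-180.0, -0.0, -93.9]
force: [-0.2, 0.2, -4.4]
opening: 0.033
gripper_force: 30.0
```

```bash
python3 - <<'E'
from h import *
o=ctrl.get_obs();print(o['tool_pos'],o['orientation'],o['force'],tosh(o['tool_pos']))
E
```

```text
[ 0.58332527 -0.09772875  0.05975504] [-1.79984355e+02 -1.33700519e-04 -9.38969724e+01] [-0.16690196  0.19379838 -4.44594379] [-0.01983304 16.50436742]
```

>>> move_arm:
  moves: [2.5, 0, 0, 0.04, 0, 0, 0, 2.5, 0, 0, 0, 0, 0, 0]

```text
clock: 7.05
tool_pos: [0.5833, -0.0977, 0.0597]
orientation: [-180.0, -0.0, -93.9]
force: [-1.7, 2.1, 0.9]
opening: 0.0332
gripper_force: 30.0
```

>>> move_arm:
  moves: [2.5, 0, 0, 0.03, 0, 0, 0, 2.5, 0, 0, 0, 0, 0, 0]

```text
clock: 7.25
tool_pos: [0.5833, -0.0977, 0.0597]
orientation: [-180.0, -0.0, -93.9]
force: [-3.5, 0.7, 5.5]
opening: 0.0336
gripper_force: 30.0
```

Contact at the expected height. I ease off the pressure and slide back to the step.

>>> move_arm:
  moves: [2.5, 0, 0, -0.03, 0, 0, 0, 2.5, 0, -0.04, 0, 0, 0, 0, 2.5, 0, -0.04, 0, 0, 0, 0, 2.5, 0, 0, 0, 0, 0, 0]

```text
clock: 7.65
tool_pos: [0.5834, -0.0977, 0.0597]
orientation: [179.9, -0.0, -93.9]
force: [-4.9, 1.9, 8.7]
opening: 0.0336
gripper_force: 30.0
```

>>> move_arm:
  moves: [2.5, 0, -0.03, 0, 0, 0, 0, 2.5, 0, 0, 0, 0, 0, 0]

```text
clock: 7.85
tool_pos: [0.5833, -0.0977, 0.0596]
orientation: [179.9, -0.0, -93.9]
force: [-6.3, 3.0, 8.4]
opening: 0.0335
gripper_force: 30.0
```

>>> move_arm:
  moves: [2.5, 0, -0.03, 0, 0, 0, 0, 2.5, 0, 0, 0, 0, 0, 0]

```text
clock: 8.05
tool_pos: [0.5834, -0.0977, 0.0596]
orientation: [179.9, -0.0, -93.9]
force: [-8.4, 3.4, 9.9]
opening: 0.0336
gripper_force: 30.0
```

>>> move_arm:
  moves: [2.5, 0, 0, -0.05, 0, 0, 0, 2.5, 0, 0, 0, 0, 0, 0]

```text
clock: 8.25
tool_pos: [0.5839, -0.0978, 0.0597]
orientation: [179.9, -0.0, -93.9]
force: [-5.1, 1.3, 3.9]
opening: 0.0332
gripper_force: 30.0
```

>>> move_arm:
  moves: [2.5, 0, 0, 0, 0, 0, 0, 2.5, 0, 0, 0, 0, 0, 0]

```text
clock: 8.45
tool_pos: [0.5839, -0.0978, 0.0597]
orientation: [179.9, -0.0, -93.9]
force: [-5.1, 2.3, 3.8]
opening: 0.0337
gripper_force: 30.0
```

Friction from pressing down was the cause; when I eased off, it slid. Continue.

>>> move_arm:
  moves: [2.5, 0, 0, -0.04, 0, 0, 0, 2.5, 0, 0, 0, 0, 0, 0]

```text
clock: 8.65
tool_pos: [0.5841, -0.0978, 0.0597]
orientation: [179.9, 0.0, -93.9]
force: [-4.1, 2.3, -0.5]
opening: 0.0334
gripper_force: 30.0
```

>>> move_arm:
  moves: [2.5, 0, -0.03, 0, 0, 0, 0, 2.5, 0, 0, 0, 0, 0, 0]

```text
clock: 8.85
tool_pos: [0.5841, -0.0978, 0.0597]
orientation: [179.9, -0.0, -93.9]
force: [-5.4, 2.5, 1.2]
opening: 0.0334
gripper_force: 30.0
```

>>> move_arm:
  moves: [2.5, 0, -0.03, 0, 0, 0, 0, 2.5, 0, 0, 0, 0, 0, 0]

```text
clock: 9.05
tool_pos: [0.5841, -0.0978, 0.0597]
orientation: [179.9, 0.0, -93.9]
force: [-5.3, 2.4, 1.5]
opening: 0.0334
gripper_force: 30.0
```

>>> move_arm:
  moves: [2.5, 0, -0.05, 0, 0, 0, 0, 2.5, 0, 0, 0, 0, 0, 0]

```text
clock: 9.25
tool_pos: [0.5841, -0.0978, 0.0597]
orientation: [179.8, -0.0, -93.9]
force: [-7.7, 2.7, 2.9]
opening: 0.0334
gripper_force: 30.0
```

```bash
python3 - <<'E'
from h import *
import pickle
m,p,d=snap('wrist'); pickle.dump((m,p,d),open('w4.pkl','wb'))
o=ctrl.get_obs();print(o['tool_pos'],o['orientation'],o['force'],o['clock'],tosh(o['tool_pos']))
cv2.imwrite('pics/w4.png',cv2.resize(p[20:240,200:400],None,fx=2.7,fy=2.7,interpolation=cv2.INTER_CUBIC)[:,:,::-1])
E
```

```text
[ 0.58409419 -0.09780885  0.05971747] [ 1.79828156e+02 -3.31264748e-03 -9.39235452e+01] [-7.5113816   3.1323556   3.08606122] 9.3 [ 0.7526534  16.47405902]
```

View pics/w4.png

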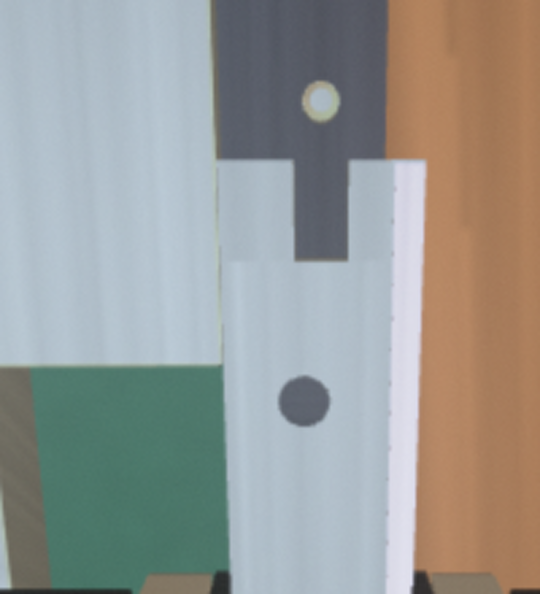

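The knife sits flush against the step and the pin (321,101) is centred on the notch (294–349). I ease the side load and slide toward the pin, with about 23 mm to go.

>>> move_arm:
  moves: [2.5, 0, 0.04, -0.02, 0, 0, 0, 2.5, 0.2, 0, 0, 0, 0, 0, 2.5, 0.25, 0, 0, 0, 0, 0, 2.5, 0.25, 0, 0, 0, 0, 0, 2.5, 0.25, 0, 0, 0, 0, 0, 2.5, 0, 0, 0, 0, 0, 0]

```text
clock: 9.9
tool_pos: [0.5836, -0.1065, 0.0597]
orientation: [179.9, 0.1, -93.9]
force: [-6.8, 6.0, 1.3]
opening: 0.0336
gripper_force: 30.0
```

```bash
python3 - <<'E'
from h import *
o=ctrl.get_obs();print(o['tool_pos'],o['orientation'],o['force'],tosh(o['tool_pos']))
E
```

```text
[ 0.5835547  -0.10648774  0.05973674] [ 1.79881809e+02  6.08431822e-02 -9.39265412e+01] [-6.79966059  5.97535438  1.33635407] [0.77435377 7.77844851]
```

>>> move_arm:
  moves: [2.5, 0.2, 0.03, -0.01, 0, 0, 0, 2.5, 0.25, 0, 0, 0, 0, 0, 2.5, 0.25, 0, 0, 0, 0, 0, 2.5, 0.25, 0, 0, 0, 0, 0, 2.5, 0.15, 0, 0, 0, 0, 0, 2.5, 0, 0, 0, 0, 0, 0]

```text
clock: 10.5
tool_pos: [0.5828, -0.1178, 0.0597]
orientation: [179.9, 0.0, -93.9]
force: [-4.2, 5.0, -1.6]
opening: 0.0335
gripper_force: 30.0
```

```bash
python3 - <<'E'
from h import *
o=ctrl.get_obs();print(o['tool_pos'],o['orientation'],o['force'],tosh(o['tool_pos']))
E
```

```text
[ 0.58277404 -0.11778337  0.05974244] [ 1.79901673e+02  3.91543924e-02 -9.39273338e+01] [-4.22147523  5.01345974 -1.62916747] [ 0.7242541  -3.54401772]
```

>>> move_arm:
  moves: [2.5, 0.05, 0, 0, 0, 0, 0, 2.5, 0.05, 0, 0, 0, 0, 0, 2.5, 0.05, 0, 0, 0, 0, 0, 2.5, 0.05, 0, 0, 0, 0, 0]

```text
clock: 10.9
tool_pos: [0.5827, -0.1195, 0.0597]
orientation: [179.9, 0.1, -93.9]
force: [-4.7, 6.0, -1.1]
opening: 0.0337
gripper_force: 30.0
```

>>> move_arm:
  moves: [2.5, 0.05, 0, 0, 0, 0, 0, 2.5, 0, 0, 0, 0, 0, 0]

```text
clock: 11.1
tool_pos: [0.5826, -0.12, 0.0597]
orientation: [179.9, 0.1, -93.9]
force: [-4.2, 6.4, -1.0]
opening: 0.0332
gripper_force: 30.0
```

>>> move_arm:
  moves: [2.5, 0.05, 0, 0, 0, 0, 0, 2.5, 0, 0, 0, 0, 0, 0]

```text
clock: 11.3
tool_pos: [0.5826, -0.1202, 0.0598]
orientation: [179.9, 0.1, -93.9]
force: [-4.4, 7.6, -0.3]
opening: 0.0336
gripper_force: 30.0
```

>>> move_arm:
  moves: [2.5, 0.04, 0, 0, 0, 0, 0, 2.5, 0, 0, 0, 0, 0, 0]

```text
clock: 11.5
tool_pos: [0.5826, -0.1202, 0.0598]
orientation: [179.9, 0.1, -93.9]
force: [-5.7, 9.4, 0.6]
opening: 0.0331
gripper_force: 30.0
```

>>> move_arm:
  moves: [2.5, 0.03, 0, 0, 0, 0, 0, 2.5, 0, 0, 0, 0, 0, 0]

```text
clock: 11.7
tool_pos: [0.5826, -0.1203, 0.0597]
orientation: [179.9, 0.1, -93.9]
force: [-6.3, 11.4, 0.3]
opening: 0.0332
gripper_force: 30.0
```

>>> move_arm:
  moves: [2.5, 0.03, 0, 0, 0, 0, 0, 2.5, 0, 0, 0, 0, 0, 0]

```text
clock: 11.9
tool_pos: [0.5826, -0.1203, 0.0597]
orientation: [179.9, 0.1, -93.9]
force: [-5.6, 13.2, 0.0]
opening: 0.0334
gripper_force: 30.0
```

The knife has stopped against the pin. I bring the press to about 9 N on the pin, hold it, then ease off and open.

>>> move_arm:
  moves: [2.5, 0.02, 0, 0, 0, 0, 0, 2.5, 0, 0, 0, 0, 0, 0, 2.5, 0, 0, 0, 0, 0, 0, 2.5, 0, 0, 0, 0, 0, 0, 2.5, 0, 0, 0, 0, 0, 0, 2.5, 0, 0, 0, 0, 0, 0]

```text
clock: 12.5
tool_pos: [0.5826, -0.1204, 0.0598]
orientation: [179.9, 0.1, -93.9]
force: [-5.0, 13.2, 0.5]
opening: 0.0337
gripper_force: 30.0
```

>>> move_arm:
  moves: [2.5, -0.05, 0, 0, 0, 0, 0, 2.5, -0.04, 0.04, 0, 0, 0, 0, 2.5, 0, 0, 0, 0, 0, 0]

```text
clock: 12.8
tool_pos: [0.5826, -0.1203, 0.0598]
orientation: [179.9, 0.1, -93.9]
force: [-4.7, 8.7, -1.0]
opening: 0.0334
gripper_force: 30.0
```

>>> move_arm:
  moves: [3.6, 0, 0, 0, 0, 0, 0, 3.8, 0, 0, 0, 0, 0, 0, 4.6, 0, 0, 0, 0, 0, 0, 4.6, 0, 0, 0, 0, 0, 0, 4.6, 0, 0, 0, 0, 0, 0]

```text
clock: 13.3
tool_pos: [0.5834, -0.1218, 0.0607]
orientation: [-180.0, -0.0, -93.9]
force: [-0.4, -0.3, -0.0]
opening: 0.0457
gripper_force: 0.0
```

```bash
python3 - <<'E'
from h import *
import pickle
m,p,d=snap('wrist'); pickle.dump((m,p,d),open('w5.pkl','wb'))
o=ctrl.get_obs();print(o['tool_pos'],o['orientation'],o['force'],o['opening'],tosh(o['tool_pos']))
i=p.astype(int)
print('recess/ledge etc row 200',i[200,260:300:2,0].tolist())
cv2.imwrite('pics/w5.png',cv2.resize(p[20:240,200:400],None,fx=2.7,fy=2.7,interpolation=cv2.INTER_CUBIC)[:,:,::-1])
E
```

```text
[ 0.58326028 -0.12173712  0.06064096] [-1.79964062e+02 -2.15224871e-03 -9.39028336e+01] [ 0.21316353 -0.42130294 -0.59445758] 0.04575722646025497 [ 1.46462119 -7.45815003]
recess/ledge etc row 200 [176, 175, 175, 178, 179, 177, 177, 176, 174, 174, 175, 174, 174, 157, 168, 172, 177, 173, 172, 173]
```

View pics/w5.png

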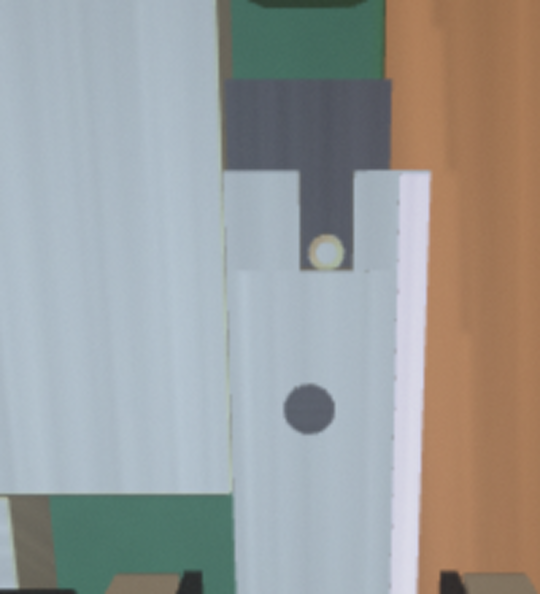

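The knife is seated: the pin (327,252) bears on the notch bottom, and the back edge lies along the step. Next I find the lever's angle from the first top view, then lift clear.

>>> move_arm:
  moves: [4.6, 0, 0, -0.3, 0, 0, 0, 4.6, 0, 0, -1, 0, 0, 0, 4.6, 0, 0, -2.5, 0, 0, 0, 4.6, 0, 0, -3.5, 0, 0, 0, 0, 0, 0, -3.5, 0, 0, 0, 0, 0, 0, -2.5, 0, 0, 0, 0, 0, 0, -1, 0, 0, 0, 0, 0, 0, 0, 0, 0, 0]

```text
clock: 14.15
tool_pos: [0.5838, -0.1215, 0.2056]
orientation: [-179.8, 0.0, -93.9]
force: [-0.5, 0.5, -1.0]
opening: 0.0195
gripper_force: 0.0
```

```bash
python3 - <<'E'
from h import *
import pickle
S=pickle.load(open('s0.pkl','rb')); m,p,d=S['top']
i=p.astype(int)
k=(i.sum(2)<150).astype(np.uint8)[138:160,328:348]; n,l,s,c=cv2.connectedComponentsWithStats(k); print(s[1:],c[1:]+[328,138])
b=[336.97,147.4]
def fit(u,v):
    best=min(np.arange(1.4,2.0,.005),key=lambda t:np.hypot(*(np.array(proj(m,[*tow((40-106*np.cos(t)+16*np.sin(t),80)),.063+.106*np.sin(t)+.016*np.cos(t)]))-[u,v])))
    t=best; P=(40-106*np.cos(t)+16*np.sin(t),80,63+106*np.sin(t)+16*np.cos(t)); print(t,P,proj(m,[*tow(P),P[2]/1000]),(u,v))
fit(*b)
for r in c[1:]+[328,138]: fit(*r)
o=ctrl.get_obs(); print(o['tool_pos'],tosh(o['tool_pos']),o['opening'],o['clock'])
M,P_,D=S['scene']
t=1.7;print('scene',proj(M,[*tow((40-106*np.cos(t)+16*np.sin(t),80)),.063+.106*np.sin(t)+.016*np.cos(t)]))
E
```

```text
[[ 7  7  4  5 17]
 [ 6 20  3  2  6]] [[336.52941176 147.23529412]
 [335.         158.5       ]]
1.7549999999999923 (np.float64(75.14467483035754), 80, np.float64(164.27611678509615)) (np.float64(337.1761129991304), np.float64(147.3502170710571)) (336.97, 147.4)
1.7599999999999922 (np.float64(75.6506139968464), 80, np.float64(164.09912819430176)) (np.float64(337.1834677516983), np.float64(147.22004060827757)) (np.float64(336.52941176470586), np.float64(147.23529411764707))
1.4 (np.float64(37.75067853238981), 80, np.float64(170.17714566518063)) (np.float64(336.5494147253532), np.float64(157.406695150139)) (np.float64(335.0), np.float64(158.5))
[ 0.58375524 -0.12154388  0.20561783] [ 1.94608248 -7.23337162] 0.019520215613446027 14.15
scene (np.float64(279.1357083217096), np.float64(214.56747840362362))
```

Lever angle is about 1.755 rad, with the ball at shear (75, 80, 164). I go behind it with closed fingers.

>>> move_arm:
  moves: [0, -0.8, -1.0, 0, 0, 0, 0, 0, -1.5, -2.0, 0, 0, 0, 0, 0, -1.6, -2.2, 0, 0, 0, 0, 0, -1.6, -2.2, 0, 0, 0, 0, 0, -1.6, -2.2, 0, 0, 0, 0, 0, -1.2, -1.6, 0, 0, 0, 0, 0, -0.42, -0.6, 0, 0, 0, 0, 0, 0, 0, 0, 0, 0, 0]

```text
clock: 14.95
tool_pos: [0.7067, -0.0418, 0.201]
orientation: [179.8, -0.0, -93.9]
force: [-0.6, -0.4, -0.4]
opening: -0.0
gripper_force: 0.0
```

>>> move_arm:
  moves: [0, 0, 0, 1.0, 0, 0, 0, 0, 0, 0, 1.5, 0, 0, 0, 0, 0, 0, 1.5, 0, 0, 0, 0, 0, 0, 0.5, 0, 0, 0, 0, 0, 0, 0, 0, 0, 0]

```text
clock: 15.45
tool_pos: [0.7056, -0.0429, 0.1568]
orientation: [179.9, -0.0, -93.9]
force: [0.1, 0.4, 0.4]
opening: 0.0005
gripper_force: 0.0
```

```bash
python3 - <<'E'
from h import *
m,p,d=snap('scene')
cv2.imwrite('pics/sc2.png',cv2.resize(p[130:300,160:360],None,fx=3.5,fy=3.5,interpolation=cv2.INTER_CUBIC)[:,:,::-1])
o=ctrl.get_obs(); print(o['tool_pos'],tosh(o['tool_pos']),o['opening'],o['clock'],o['orientation'],o['force'])
E
```

```text
[ 0.70629144 -0.04285537  0.15793878] [119.14891589  79.19866951] 0.0007507968999141616 15.5 [ 1.79948073e+02 -2.30366232e-02 -9.39036059e+01] [0.47020662 0.50856079 0.20253827]
```

View pics/sc2.png

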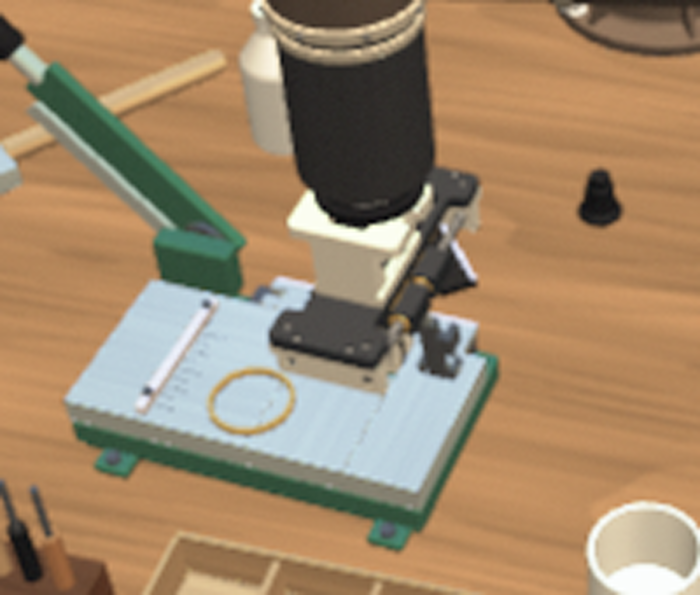

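The gripper stands behind the lever; the other things are undisturbed. Now push toward -x.

>>> move_arm:
  moves: [0, 0, 0.6, 0, 0, 0, 0, 0, 0, 0.7, 0, 0, 0, 0, 0, 0, 0.7, 0, 0, 0, 0, 0, 0, 0.7, 0, 0, 0, 0, 0, 0, 0.7, 0, 0, 0, 0, 0, 0, 0.7, 0, 0, 0, 0, 0, 0, 0, 0, 0, 0, 0]

```text
clock: 16.2
tool_pos: [0.6649, -0.0397, 0.1591]
orientation: [-180.0, 0.0, -93.9]
force: [0.8, -0.6, 1.2]
opening: 0.0005
gripper_force: 0.8
```

```bash
python3 - <<'E'
from h import *
o=ctrl.get_obs(); print(o['tool_pos'],tosh(o['tool_pos']),o['clock'],o['orientation'],o['force'])
E
```

```text
[ 0.66486613 -0.03965359  0.15908516] [77.603334   79.72049671] 16.2 [-1.79980370e+02  1.70625461e-02 -9.38877402e+01] [ 0.80517103 -0.56346465  1.24017355]
```

>>> move_arm:
  moves: [0, 0, 0.7, 0, 0, 0, 0, 0, 0, 0.7, 0, 0, 0, 0, 0, 0, 0.7, 0, 0, 0, 0]

```text
clock: 16.5
tool_pos: [0.644, -0.0384, 0.1582]
orientation: [180.0, -0.0, -93.9]
force: [2.8, -0.2, 2.7]
opening: 0.0007
gripper_force: 1.4
```

>>> move_arm:
  moves: [0, 0, 0.7, 0, 0, 0, 0, 0, 0, 0.7, 0, 0, 0, 0, 0, 0, 0.7, 0, 0, 0, 0, 0, 0, 0.5, 0, 0, 0, 0]

```text
clock: 16.9
tool_pos: [0.6178, -0.0365, 0.1579]
orientation: [179.9, 0.0, -93.9]
force: [2.3, -0.4, -2.2]
opening: 0.0004
gripper_force: 1.5
```

```bash
python3 - <<'E'
from h import *
m,p,d=snap('wrist'); M,P,D=snap('scene')
a=np.hstack([cv2.resize(p,(480,300)),cv2.resize(P[150:290,200:360],(320,300))]); cv2.imwrite('pics/l1.png',a[:,:,::-1])
o=ctrl.get_obs(); print(o['tool_pos'],tosh(o['tool_pos']),o['clock'],o['orientation'],o['force'])
E
```

```text
[ 0.61762261 -0.0365853   0.15826459] [30.2602887  79.73366209] 17.0 [ 1.79924084e+02 -6.86516774e-03 -9.38945305e+01] [0.67687291 0.21148871 0.11441283]
```

View pics/l1.png

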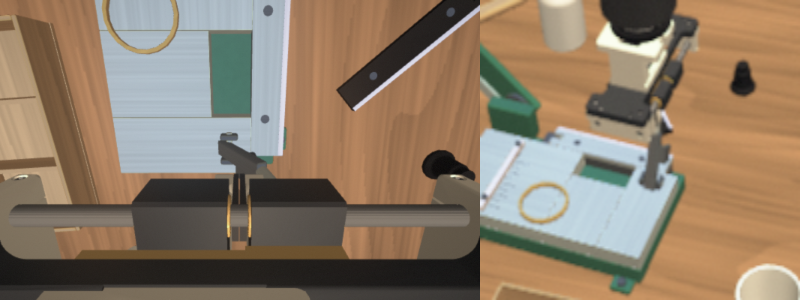

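The lever (dark bar at (240,152) in the wrist half) is leaning toward the seat with the fingers behind it. I continue along its arc, going down.

>>> move_arm:
  moves: [0, 0, 0.72, 0.25, 0, 0, 0, 0, 0, 0.72, 0.27, 0, 0, 0, 0, 0, 0.72, 0.3, 0, 0, 0, 0, 0, 0.72, 0.35, 0, 0, 0]

```text
clock: 17.4
tool_pos: [0.5898, -0.0346, 0.1463]
orientation: [-180.0, 0.0, -93.9]
force: [5.5, -0.4, -5.3]
opening: 0.0005
gripper_force: 2.8
```

>>> move_arm:
  moves: [0, 0, 0.55, 0.42, 0, 0, 0, 0, 0, 0.5, 0.46, 0, 0, 0, 0, 0, 0.5, 0.5, 0, 0, 0, 0, 0, 0.45, 0.52, 0, 0, 0]

```text
clock: 17.8
tool_pos: [0.5696, -0.0333, 0.1275]
orientation: [180.0, -0.0, -93.9]
force: [1.5, 0.3, 1.4]
opening: 0.0005
gripper_force: 0.8
```

```bash
python3 - <<'E'
from h import *
o=ctrl.get_obs(); print(o['tool_pos'],tosh(o['tool_pos']),o['clock'],o['orientation'],o['force'])
E
```

```text
[ 0.56961239 -0.03326206  0.12746086] [-17.86432012  79.95176259] 17.8 [ 1.79991355e+02 -4.73763879e-03 -9.38922969e+01] [1.45666243 0.27095804 1.36716311]
```

>>> move_arm:
  moves: [0, 0, 0.3, 0.55, 0, 0, 0, 0, 0, 0.3, 0.55, 0, 0, 0, 0, 0, 0.3, 0.6, 0, 0, 0, 0, 0, 0.25, 0.6, 0, 0, 0]

```text
clock: 18.2
tool_pos: [0.5582, -0.0326, 0.1041]
orientation: [180.0, -0.0, -93.9]
force: [-0.5, 0.7, 2.8]
opening: 0.0002
gripper_force: 1.1
```

>>> move_arm:
  moves: [0, 0, 0.1, 0.4, 0, 0, 0, 0, 0, 0.1, 0.4, 0, 0, 0, 0, 0, 0.1, 0.3, 0, 0, 0, 0, 0, 0, 0.2, 0, 0, 0, 0, 0, 0, 0, 0, 0, 0]

```text
clock: 18.7
tool_pos: [0.5555, -0.0323, 0.0914]
orientation: [180.0, -0.0, -93.9]
force: [-0.2, -0.3, 0.3]
opening: 0.0001
gripper_force: 0.1
```

```bash
python3 - <<'E'
from h import *
o=ctrl.get_obs(); print(o['tool_pos'],tosh(o['tool_pos']),o['clock'],o['orientation'],o['force'])
E
```

```text
[ 0.55549902 -0.03232023  0.0913909 ] [-32.00905167  79.98086586] 18.7 [ 1.79970005e+02 -5.76763235e-03 -9.39010016e+01] [-0.15454443 -0.34774894  0.27151313]
```

Following nicely at 1–3 N. I continue down in small steps until it seats.

>>> move_arm:
  moves: [0, 0, 0, 0.2, 0, 0, 0, 0, 0, 0, 0.15, 0, 0, 0, 0, 0, 0, 0, 0, 0, 0]

```text
clock: 19.0
tool_pos: [0.5557, -0.0323, 0.0881]
orientation: [180.0, 0.0, -93.9]
force: [-0.9, -0.0, 1.1]
opening: 0.0004
gripper_force: 0.5
```

>>> move_arm:
  moves: [0, 0, 0, 0.15, 0, 0, 0, 0, 0, 0, 0, 0, 0, 0]

```text
clock: 19.2
tool_pos: [0.5557, -0.0323, 0.0867]
orientation: [-180.0, 0.0, -93.9]
force: [0.1, 0.4, 2.4]
opening: 0.0005
gripper_force: 0.7
```

>>> move_arm:
  moves: [0, 0, 0, 0.1, 0, 0, 0, 0, 0, 0, 0, 0, 0, 0]

```text
clock: 19.4
tool_pos: [0.5557, -0.0323, 0.0857]
orientation: [180.0, 0.0, -93.9]
force: [-0.3, 0.5, 1.5]
opening: 0.0001
gripper_force: 0.8
```

>>> move_arm:
  moves: [0, 0, 0, 0.1, 0, 0, 0, 0, 0, 0, 0, 0, 0, 0]

```text
clock: 19.6
tool_pos: [0.5556, -0.0323, 0.0847]
orientation: [180.0, -0.0, -93.9]
force: [-1.2, 1.0, 2.2]
opening: 0.0004
gripper_force: 1.0
```

>>> move_arm:
  moves: [0, 0, 0, 0.1, 0, 0, 0, 0, 0, 0, 0, 0, 0, 0]

```text
clock: 19.8
tool_pos: [0.5557, -0.0323, 0.0842]
orientation: [-180.0, -0.0, -93.9]
force: [-2.6, 0.8, 6.4]
opening: 0.0004
gripper_force: 3.1
```

>>> move_arm:
  moves: [0, 0, 0, 0.07, 0, 0, 0, 0, 0, 0, 0, 0, 0, 0]

```text
clock: 20.0
tool_pos: [0.5557, -0.0323, 0.0839]
orientation: [-180.0, -0.0, -93.9]
force: [-4.3, 1.7, 11.5]
opening: 0.0005
gripper_force: 4.6
```

The lever stopped firmly at the closed height, with 11.5 N. I lift straight off, back away and look.

>>> move_arm:
  moves: [0, 0, 0, -0.3, 0, 0, 0, 0, 0, 0, -1.5, 0, 0, 0, 0, 0, 0, -3, 0, 0, 0, 0, 0, 0, -4, 0, 0, 0, 0, 0, 0, -4, 0, 0, 0, 0, 0, 0, -3, 0, 0, 0, 0, -1, 0, 0, 0, 0, 0, 0, -1, 0, 0, 0, 0, 0]

```text
clock: 20.8
tool_pos: [0.5572, -0.0119, 0.2414]
orientation: [-179.9, 0.1, -93.9]
force: [0.8, -0.3, -0.6]
opening: 0.0006
gripper_force: 0.0
```

```bash
python3 - <<'E'
from h import *
import pickle
m,p,d=snap('wrist'); pickle.dump((m,p,d),open('w6.pkl','wb')); M,P,D=snap('scene')
a=np.hstack([cv2.resize(p,(480,300)),cv2.resize(P[160:290,190:330],(320,300),interpolation=cv2.INTER_CUBIC)]); cv2.imwrite('pics/l2.png',a[:,:,::-1])
o=ctrl.get_obs(); print(o['tool_pos'],o['clock'],o['force'])
b=(-66,80,79); print('ball expected wrist px',proj(m,[*tow(b),.079]),'scene px',proj(M,[*tow(b),.079]))
i=P.astype(int); u,v=map(round,proj(M,[*tow(b),.079])); k=(i.sum(2)<130).astype(np.uint8)[v-10:v+11,u-12:u+13]
print(cv2.connectedComponentsWithStats(k)[2:],u-12,v-10)
E
```

```text
[ 0.55651749 -0.0113383   0.23982723] 20.9 [ 0.01577354 -0.62422758 -0.85975446]
ball expected wrist px (np.float64(354.0061618521452), np.float64(155.06914895667137)) scene px (np.float64(299.21413518583677), np.float64(204.39332678845693))
(array([[  0,   0,  25,  21, 489],
       [  9,   8,   6,   6,  21],
       [  0,  16,   7,   4,  15]], dtype=int32), array([[12.30674847,  9.74642127],
       [11.38095238, 10.57142857],
       [ 2.86666667, 17.46666667]])) 287 194
```

View pics/l2.png

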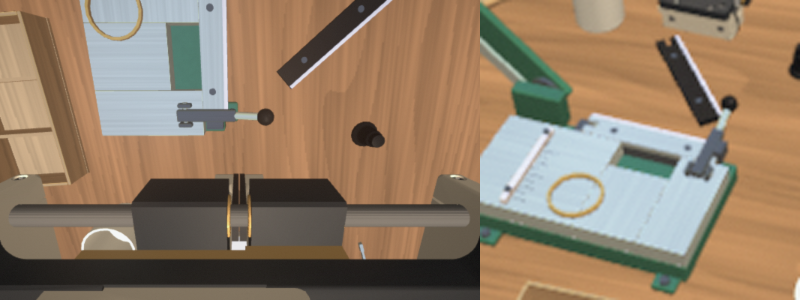

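The lever is level: the ball is at (298.4,204.6) in the scene view, against (299.2,204.4) expected when closed. The knife lies along the step, the bystanders are in place and the arm is clear, so I hand it in.

```bash
python3 -c "
from plant import ctrl
print(ctrl.close_job())"
```

```text
the job is handed in; nothing more can be done
None
```

The job is handed in at about 21 s. The knife lies flat against the step with its notch bottom pressed on the pin at an estimated 8 N (13 N push less drag), the clamp lever is fully down and released, and the other things on the bench look undisturbed.

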